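# Sweep the loose bus-bar nuts into the bench corral

### The arm

A 6-joint arm with a two-finger parallel gripper is mounted at the origin on a cart in front of the work surface, level with it; the furniture and walls round the work are solid. World frame = base frame: x ahead of the robot, y to its left, z up, the work surface at z = 0. Lengths are in mm, angles in rad, forces in N, time in s.
With the tool pointing down it reaches from about 325 to 925 mm from the base axis. Payload 3.1 kg.
Tool frame: the origin (TCP) lies at the centre of the arm's flange, where the gripper is bolted on; the fingertips stand 173 mm ahead of it and the grasp point (between the pads) lies 155 mm ahead of it; z points along the fingers, y is the line along which they close (so a half turn about z gives the same grasp; the last joint's range is limited). The gripper opens to 85 mm and grips with 20 to 120 N. Pads are 22 mm wide; open, the fingers measure 114 mm over their backs; the gripper's body (76 mm by 85 mm) begins 54 mm behind the grasp point. The pads swing forward as they close: fully open they stand 13 mm farther back than shut.
Start: joints at [1.033, 0.217, 1.613, -0, 1.311, -0.112], TCP at [258.14, 569.214, 404.7] pointing down, gripper open.
Joint ranges: [-2.75, 2.75], [-0.78, 2.1], [0.31, 2.55], [-1.13, 4.27], [0.13, 2.63], [-2.58, 2.58]. Speed limits (rad/s): [2.79, 2.79, 3.14, 3.14, 3.14, 3.14].

### API

Orientations are given as a rotation vector (axis times angle).
In Python, from rig import ctrl, imaging, workorder gives the robot as it stands. The module is installed in compiled form; this text tells all that it offers.
- The arm moves only by the tool play_rows, never from a script. Its argument "motion" is a list of rows, each a list of 2 entries, a list of its own where there are three numbers: the shift along the tool's x, y, z in m, then the turn about the tool's z in rad. A call has 1 to 10 rows; each row is the pose to reach, as a shift and turn from the pose commanded when the call began, along the tool's axes at that moment; what a row does not reach only later rows make up. A row lasts 1/10 s, in which the tool goes at most 50 mm and 8.59 degrees, less where a joint would pass 70% of its speed; a pose out of reach is approached as far as the arm can. A call with a gripper value outside its range is refused whole. "gripper" is the closure in counts, from 0 (fully open) to 255 (shut), set as the call begins (left out, the last holds). The fingers move at their own pace and stop on an object; "grip_force" is the grip in N (left out, the last holds). Time passes only in rows, so rows that repeat a pose let the fingers close. It gives the time, the measured TCP pose, the force, the opening and the grip force at its end, in the units of the state.
- ctrl.sense(): the state, without advancing time (a new reading comes with each control period).
- imaging.read_camera(name): name is "scene" or "top" or "wrist"; returns a dict with "frame" (400x640x3 uint8, red, green, blue), "fov_y" (degrees; the focal length in pixels is half the picture's height over the tangent of half this angle, whatever the lens; pixels are square), "cx", "cy" (the principal point, pixels), "T" (4x4, takes a point from camera to world coordinates); the wrist camera has in their place "tool_from_camera" (4x4, takes a point from camera to tool coordinates, whose origin is the TCP and whose axes are the flange's). Camera axes: x right, y down, z forward; pixel columns grow to the right and rows downward; lengths in mm; the calibration is good to about 2 mm. The wrist camera is an equidistant fisheye: a pixel r from the principal point sees the ray r / f radians off the axis. A picture is of the moment at which its call begins: read the wrist's pose just before it. There is no depth.
- workorder.close_job(): hands the job in; it is judged then, once.
The state is a dict: "time": time; "joints": joint angles; "qd": joint speeds; "tau": joint torques, N m; "tcp_pos": TCP position; "orientation": TCP orientation; "wrist_force": force on the tool from outside, world axes, zero at the start; "torque": the same for the moment, N m; "width": opening from 0.0 (shut) to 1.0 (fully open); "grip_force": force on a finger pad.
Only numpy, scipy, OpenCV 4.12 (cv2) and the standard library are available. Lean on these libraries where they do the work, as an engineer would, in place of code of your own. Each camera call takes 0.05 s, during which the arm holds its last target. There are 200 camera calls.

### The job

Three loose steel hex nuts lie scattered on the worktop. Sweep them along the surface with the fingertips into the low three-sided aluminium corral, through its open side, until all three lie flat and wholly inside it. Only push the nuts, never pick them up or lift them, and leave the paint jar, the tape roll, the binder clip and the paint brush standing or lying where they are.

Things in the scene. Friction and masses are not known exactly. Their poses are not given: they have to be found in the camera images.
- corral: Low three-sided corral of plain aluminium bars, 10 mm thick, 20 mm high, fixed to the worktop; no floor. Inside 160 mm wide (its y), 100 mm deep (its x). Origin on the worktop at the centre of the inside. The -x side is the open mouth (x = -50 mm); the back bar's inner face is at x = +50 mm, the side bars' at y = +-80 mm. The mouth faces the robot, turned up to 0.3 rad either way.
- nut_0: Loose plain steel hex nut lying flat, 30 mm across flats (34.6 mm across corners), 16 mm high, about 60 g; origin at the centre of its underside, z up. It slides on the worktop. Identical to the other two nuts; it lies roughly on the left of the three as the robot sees them.
- nut_1: The same kind of hex nut, roughly the middle one; origin at the centre of its underside, z up.
- nut_2: The same kind of hex nut, roughly on the right; origin at the centre of its underside, z up.
- jar: Bystander: dark screw-capped paint jar standing upright, 48 mm across and 66 mm high, loose, farther left of the nuts than the clip; origin at the centre of its underside.
- tape: Bystander: roll of masking tape lying flat, 68 mm across and 24 mm high, loose, behind the corral as seen from the robot; origin at the centre of its underside.
- clip: Bystander: small black binder clip with wire handles, 19 x 46 x 13 mm, loose, just to the left of the nuts; origin at the centre of its underside.
- brush: Bystander: slim paint brush with a dark handle, 147 mm long (its x) and 9 mm thick, lying loose well to the left of the nuts; origin at the centre of its underside.
- supply_corner (a point): Lower right front corner (as the robot sees it) of the power supply, on the worktop: a fixed box 160 mm high that fills the space beyond this point (+x) and to its left (+y). Keep the gripper's body clear of it while sweeping the left nut.
Mind the look-alikes: they are no part of the job. What is shaped like the nut_2 but brown or green is not meant.

How it is judged:
By the outcome, as a careful person would: the job done as asked, in the order asked, and still so for the second after the job is handed in, with the robot touching nothing.
It also fails if it takes over 72 s, if anything falls off the work surface, if the arm or the gripper's body presses on something with over 40 N, if the wrist force passes 120 N, or if a joint passes its speed limit or range.

## Working session

There is one attempt and no reset: what is moved stays moved. The work goes in short steps, Python scripts to look and compute and a tool call to move; the robot and the scene stay as the last step left them, time stands still between calls to the robot, and variables do not carry over. Pictures are saved under pics/ and viewed, at most 10 in all, crops included, and the job is handed in when it is done.

Besides the shell and the picture viewer there is one more tool, called as a command line: name --argument value ..., lists and objects as JSON in quotes. play_rows: Moves the arm, as the interface text tells. Its arguments: {"type":"object","properties":{"motion":{"type":"array","items":{"type":"array"}},"gripper":{"type":"number"},"grip_force":{"type":"number"}},"required":["motion"]}

```bash
mkdir -p pics; cat > h.py <<'E'
import numpy as np, cv2
from rig import ctrl, imaging, workorder
def shot(n,fn):
    c=imaging.read_camera(n); cv2.imwrite('pics/'+fn,c['frame'][:,:,::-1]); return c
def ray(c,u,v,z):
    f=200/np.tan(np.radians(c['fov_y'])/2); T=np.array(c['T'])
    d=T[:3,:3]@np.array([(u-c['cx'])/f,(v-c['cy'])/f,1]); o=T[:3,3]
    return o+d*(z-o[2])/d[2]
def proj(c,p):
    f=200/np.tan(np.radians(c['fov_y'])/2); T=np.array(c['T'])
    q=T[:3,:3].T@(np.array(p)-T[:3,3]); return c['cx']+f*q[0]/q[2], c['cy']+f*q[1]/q[2]
E
python3 - <<'E'
from h import *
for n in('top','scene'):
    c=shot(n,n+'0.png'); print(n,c['fov_y'],c['cx'],c['cy'],np.round(c['T'],3).tolist())
s=ctrl.sense();print(s)
E
```

```text
top 55.736728723197885 311.75699119293586 203.9584769525249 [[0.093, -0.973, 0.213, 410.933], [-0.996, -0.092, 0.016, -85.156], [0.004, -0.214, -0.977, 882.147], [0.0, 0.0, 0.0, 1.0]]
scene 54.11983110132052 320.6200471579985 193.8533794114124 [[-0.875, -0.346, 0.339, 299.719], [-0.484, 0.634, -0.603, 451.766], [-0.006, -0.692, -0.722, 704.619], [0.0, 0.0, 0.0, 1.0]]
{'time': 0.1, 'joints': array([ 1.03279529e+00,  2.17732585e-01,  1.61482274e+00, -1.44160977e-05,
        1.31130356e+00, -1.12171561e-01]), 'qd': array([ 8.94295614e-04, -5.76125251e-04, -3.73287725e-03, -1.45778190e-05,
       -2.12504741e-03, -8.78718779e-06]), 'tau': array([-1.47786039e-03, -3.98076761e+01, -3.04968953e+01, -2.47794351e-04,
        4.27367399e-03, -6.25470534e-06]), 'tcp_pos': array([257.94739217, 568.88158542, 403.43937267]), 'orientation': array([-0.6636928 , -3.06995773,  0.00337955]), 'wrist_force': array([-0.20753185,  0.58680344, -0.52399284]), 'torque': array([-0.06833817,  0.04903383, -0.0301296 ]), 'grip_force': 0.0, 'width': 1.0029389211091337}
```

View pics/top0.png

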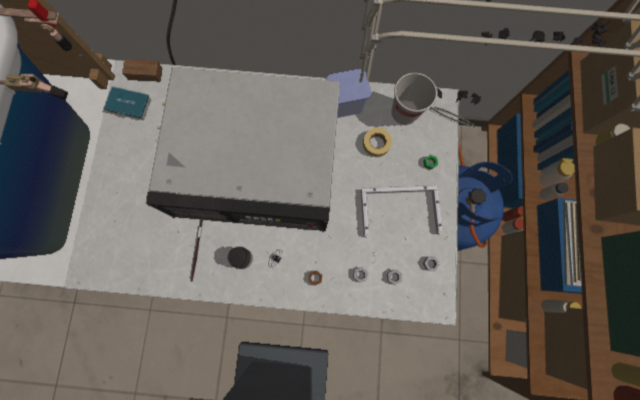

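View pics/scene0.png

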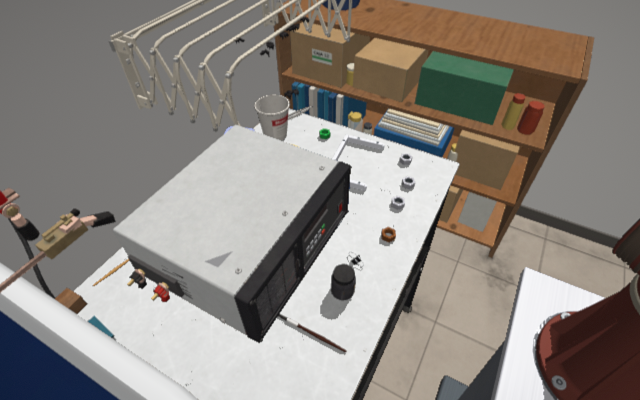

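The top view shows steel nuts at about (360,274), (394,277) and (431,264). The brown look-alike is at (315,278) and the green one at (430,161). The corral spans about (360-442, 186-235), with its mouth facing down, towards the robot. The three grey nuts fit the description; an enlarged crop will confirm this.

```bash
python3 - <<'E'
from h import *
im=cv2.imread('pics/top0.png')
cr=im[170:330,290:470]; cv2.imwrite('pics/crop1.png',cv2.resize(cr,None,fx=4.4,fy=3.7*4.4/3.7*0.85/1,interpolation=cv2.INTER_CUBIC)[:600])
ct=imaging.read_camera('top'); cs=imaging.read_camera('scene')
print('nuts top z16 / proj in scene')
for u,v in[(360,273.5),(394,276.5),(431,263.5)]:
    p=ray(ct,u,v,16); print(p.round(1),np.round(proj(cs,p),1))
for n,u,v,z in[('brown',315,278,16),('clip',276,258,8),('jartop',240,256,66),('supply',328,227,0),('tape',377,141,12),('tableR',456,321,0),('tableL',200,300,0),('cL',365,235,20),('cLi',369,234,20),('cRi',436,231,20),('cR',441,230,20),('bl',361,190,20),('br',437,187,20),('green',430,161,16)]:
    print(n,ray(ct,u,v,z).round(1))
E
```

```text
nuts top z16 / proj in scene
[ 450.5 -193.8   16. ] [397.7 200.2]
[ 451.1 -270.5   16. ] [408.7 180.5]
[ 487.9 -352.7   16. ] [406.3 157. ]
brown [431.2 -93.7  16. ]
clip [467.8  -0.6   8. ]
jartop [461.1  71.1  66. ]
supply [ 551.9 -113.6    0. ]
tape [ 772.9 -214.6   12. ]
tableR [ 366.9 -416.8    0. ]
tableL [358.7 160.4   0. ]
cL [ 538.2 -199.    20. ]
cLi [ 541.3 -208.    20. ]
cRi [ 562.7 -361.    20. ]
cR [ 566.1 -372.5   20. ]
bl [ 643.6 -182.8   20. ]
br [ 667.8 -361.    20. ]
green [ 732.3 -344.    16. ]
```

View pics/crop1.png

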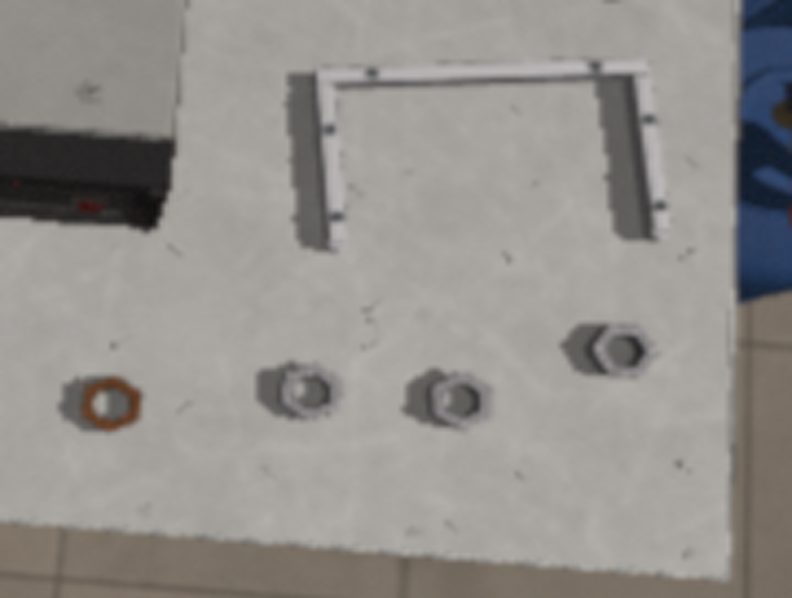

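The crop confirms it. Three plain grey nuts lie at about (360.7,274.5), (395,276.7) and (431.4,263.6). The brown one, at crop (110,403), and the green one are look-alikes. Now I'll move over the work, turned to the corral's yaw.

play_rows --motion '[[[-0.485,-0.68,0.0],2.58],[[-0.485,-0.68,0.0],2.58],[[-0.485,-0.68,0.0],2.58],[[-0.485,-0.68,0.0],2.58],[[-0.485,-0.68,0.0],2.58],[[-0.485,-0.68,0.0],2.58],[[-0.485,-0.68,0.0],2.58],[[-0.485,-0.68,0.0],2.58],[[-0.485,-0.68,0.0],2.58],[[-0.485,-0.68,0.0],2.58]]' --gripper 190

```text
time: 1.2
tcp_pos: [354.0, 76.8, 404.9]
orientation: [2.583, 1.787, 0.002]
wrist_force: [1.3, 0.4, 0.5]
width: 0.254
grip_force: 0.0
```

```bash
python3 - <<'E'
from h import *
from scipy.spatial.transform import Rotation as Ro
s=ctrl.sense();R=Ro.from_rotvec(s['orientation']).as_matrix();print(s['time'],s['tcp_pos'],s['width'],s['joints'].round(2));print(R.round(3))
E
```

```text
1.2 [354.0045267   76.75353272 404.86816952] 0.25428988430250044 [ 0.02 -0.4   2.18  0.    1.36  0.38]
[[ 0.353  0.936  0.001]
 [ 0.936 -0.353  0.   ]
 [ 0.001  0.001 -1.   ]]
```

play_rows --motion '[[[-0.283,0.177,0.0],1.073],[[-0.283,0.177,0.0],1.073],[[-0.283,0.177,0.0],1.073],[[-0.283,0.177,0.0],1.073],[[-0.283,0.177,0.0],1.073],[[-0.283,0.177,0.0],1.073],[[-0.283,0.177,0.0],1.073],[[-0.283,0.177,0.0],1.073],[[-0.283,0.177,0.0],1.073],[[-0.283,0.177,0.0],1.073]]'

```text
time: 2.2
tcp_pos: [421.7, -247.3, 404.3]
orientation: [-3.132, -0.227, 0.001]
wrist_force: [-0.0, -0.3, -0.0]
width: 0.258
grip_force: 0.0
```

```bash
cat >> h.py <<'E'
from scipy.spatial.transform import Rotation as Ro
def wray(c,s,u,v,z):
    f=200/np.tan(np.radians(c['fov_y'])/2); A=np.array(c['tool_from_camera'])
    a=np.array([u-c['cx'],v-c['cy']]); r=np.hypot(*a); th=r/f
    d=np.r_[a/r*np.sin(th),np.cos(th)]
    R=Ro.from_rotvec(s['orientation']).as_matrix()
    o=s['tcp_pos']+R@A[:3,3]; d=R@A[:3,:3]@d
    return o+d*(z-o[2])/d[2]
E
python3 - <<'E'
from h import *
s=ctrl.sense();c=shot('wrist','w1.png');R=Ro.from_rotvec(s['orientation']).as_matrix();print(s['time'],s['tcp_pos'],s['width'],s['joints'].round(2));print(R.round(3))
print(c['fov_y'],c['cx'],c['cy'],np.round(c['tool_from_camera'],3))
import pickle;pickle.dump((s,c),open('w1.pkl','wb'))
E
```

```text
2.2 [ 421.72207988 -247.29588813  404.28284184] 0.2583996312502388 [-0.67 -0.08  1.93  0.    1.29  0.75]
[[ 0.99   0.144 -0.001]
 [ 0.144 -0.99   0.001]
 [-0.001 -0.001 -1.   ]]
65.70646984690485 319.1362589923957 208.35023675551986 [[ 1.0000e-03 -9.6100e-01 -2.7500e-01  7.0403e+01]
 [ 1.0000e+00  1.0000e-03 -1.0000e-03  5.0900e-01]
 [ 1.0000e-03 -2.7500e-01  9.6100e-01  3.0543e+01]
 [ 0.0000e+00  0.0000e+00  0.0000e+00  1.0000e+00]]
```

View pics/w1.png

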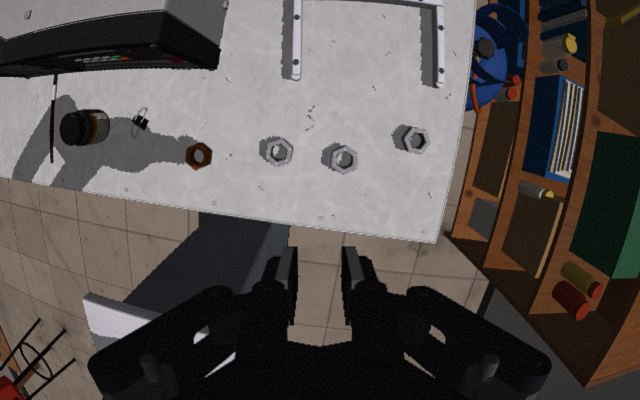

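The wrist view shows the steel nuts at (278,151), (344,158) and (416,139). The corral mouth's inner corners are at about (301,80) and (434,85). The clip is at (140,120), the jar at (85,127) and the brown nut at (198,156).

```bash
python3 - <<'E'
from h import *
import pickle;s,c=pickle.load(open('w1.pkl','rb')); t=imaging.read_camera('top')
f=cv2.cvtColor(cv2.imread('pics/top0.png'),cv2.COLOR_BGR2HSV)
def tri(uw,ut):
    # ray-ray midpoint
    a0,a1=wray(c,s,*uw,0),wray(c,s,*uw,100); b0,b1=ray(t,*ut,0),ray(t,*ut,100)
    A=np.c_[a1-a0,-(b1-b0)]; k=np.linalg.lstsq(A,b0-a0,rcond=None)[0]
    return (a0+k[0]*(a1-a0)+b0+k[1]*(b1-b0))/2
for w,u in[((278.5,151.5),(360.7,274.2)),((344.5,158.5),(395,276.7)),((416.5,139.5),(431.4,263.6)),((301,80),(369,236)),((434,86),(438,232.5))]:
    print(tri(w,u).round(1),'wrist@16/20',wray(c,s,*w,18).round(1),'top',ray(t,*u,18).round(1))
E
```

```text
[ 449.9 -195.2   14.4] wrist@16/20 [ 451.  -195.2   18. ] top [ 449.1 -195.2   18. ]
[ 451.9 -273.7    7.3] wrist@16/20 [ 453.8 -271.8   18. ] top [ 450.7 -272.3   18. ]
[ 490.4 -362.9  -13.7] wrist@16/20 [ 490.5 -352.7   18. ] top [ 487.6 -353.    18. ]
[ 537.2 -209.1   14.2] wrist@16/20 [ 536.3 -209.4   18. ] top [ 537.  -208.5   18. ]
[ 577.  -398.5  -80.7] wrist@16/20 [ 558.4 -363.6   18. ] top [ 560.  -366.4   18. ]
```

play_rows --motion '[[[-0.02,0.029,0.04],0],[[-0.02,0.029,0.08],0],[[-0.02,0.029,0.12],0],[[-0.02,0.029,0.155],0],[[-0.02,0.029,0.185],0],[[-0.02,0.029,0.21],0],[[-0.02,0.029,0.22],0],[[-0.02,0.029,0.225],0],[[-0.02,0.029,0.225],0]]'

```text
time: 3.2
tcp_pos: [406.7, -279.6, 180.1]
orientation: [3.133, 0.226, 0.001]
wrist_force: [-0.2, 0.1, -0.3]
width: 0.252
grip_force: 0.0
```

```bash
cat >> h.py <<'E'
def cor():
    s=ctrl.sense(); R=Ro.from_rotvec(s['orientation']).as_matrix(); a=.141
    C=np.array([[np.cos(a),np.sin(a)],[-np.sin(a),np.cos(a)]])
    print('corral xy',(C@(s['tcp_pos'][:2]-[597.5,-279.5])).round(1),'z',s['tcp_pos'][2].round(1),'F',s['wrist_force'].round(1),'yaw x',np.arctan2(R[1,0],R[0,0]).round(3)-a,'t',s['time'])
E
python3 - <<'E'
from h import *
cor(); s=ctrl.sense();c=shot('wrist','w2.png')
E
```

```text
corral xy [-188.9   26.7] z 180.1 F [-0.2  0.1 -0.3] yaw x 0.0030000000000000027 t 3.2
```

View pics/w2.png

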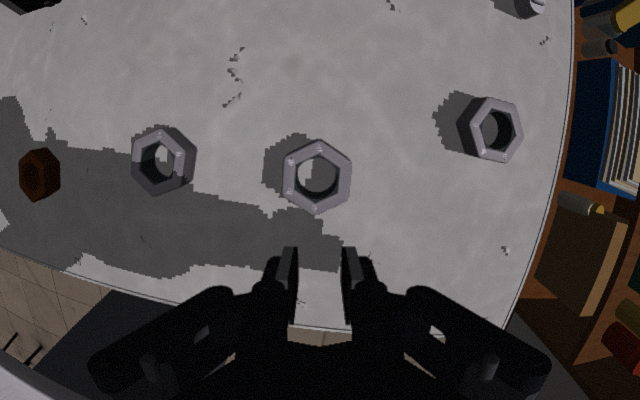

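The gripper is centred behind the middle nut: the nut is at (317,176) and the fingers at 319. Pushing it in.

play_rows --motion '[[[0.015,0.0,0.002],0],[[0.03,0.0,0.002],0],[[0.05,0.003,0.002],0],[[0.075,0.007,0.002],0],[[0.1,0.012,0.002],0],[[0.125,0.018,0.002],0],[[0.15,0.024,0.002],0],[[0.17,0.028,0.002],0],[[0.183,0.028,0.002],0],[[0.19,0.028,0.002],0]]'

```text
time: 4.25
tcp_pos: [600.3, -280.1, 178.3]
orientation: [3.133, 0.226, 0.002]
wrist_force: [-0.7, -0.5, 1.1]
width: 0.256
grip_force: 0.4
```

```bash
python3 - <<'E'
from h import *
cor(); s=ctrl.sense();c=shot('wrist','w3.png')
E
```

```text
corral xy [ 2.7 -1. ] z 178.3 F [-0.7 -0.5  1.1] yaw x 0.0030000000000000027 t 4.25
```

View pics/w3.png

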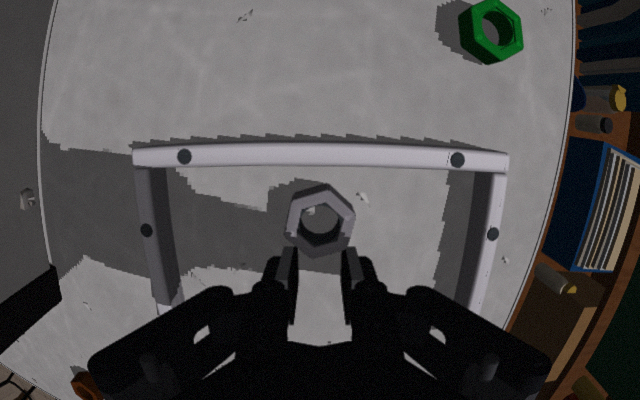

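The middle nut sits in the centre of the corral at (319,218), clear of the side bars and just short of the back bar. I'll back out and line up behind the right nut.

play_rows --motion '[[[-0.02,0.0,0.0],0],[[-0.06,0.0,0.0],0],[[-0.105,0.0,0.0],0],[[-0.145,0.0,0.0],0],[[-0.17,0.0,0.0],0],[[-0.172,0.02,0.0],0],[[-0.172,0.045,0.0],0],[[-0.172,0.057,0.0],0],[[-0.172,0.057,0.0],0]]'

```text
time: 5.2
tcp_pos: [437.2, -363.6, 178.7]
orientation: [3.131, 0.221, 0.003]
wrist_force: [-0.0, -0.4, -0.2]
width: 0.254
grip_force: 0.0
```

```bash
python3 - <<'E'
from h import *
cor(); s=ctrl.sense();c=shot('wrist','w4.png')
E
```

```text
corral xy [-170.5  -60.7] z 178.7 F [-0.  -0.4 -0.2] yaw x 0.0 t 5.2
```

View pics/w4.png

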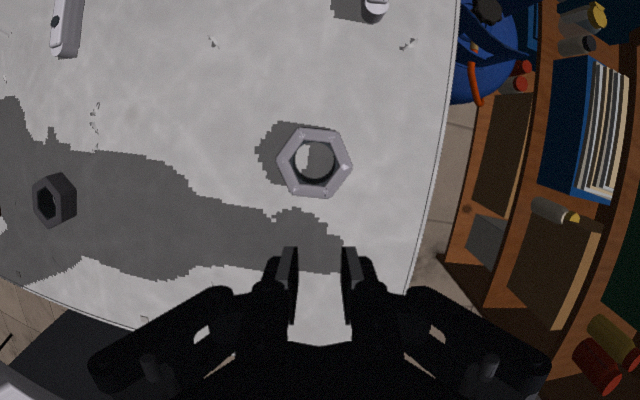

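The right nut is at (315,162), ahead of the fingers. Pushing it in with a slight drift to the left.

play_rows --motion '[[[0.015,-0.001,0.0],0],[[0.03,-0.002,0.0],0],[[0.05,-0.004,0.0],0],[[0.072,-0.007,0.0],0],[[0.094,-0.01,0.0],0],[[0.116,-0.011,0.0],0],[[0.136,-0.011,0.0],0],[[0.154,-0.011,0.0],0],[[0.165,-0.011,0.0],0],[[0.17,-0.011,0.0],0]]'

```text
time: 6.25
tcp_pos: [604.6, -324.9, 177.5]
orientation: [-3.133, -0.228, -0.0]
wrist_force: [-0.7, -0.3, 0.5]
width: 0.255
grip_force: 0.3
```

```bash
python3 - <<'E'
from h import *
cor(); s=ctrl.sense();c=shot('wrist','w5.png')
E
```

```text
corral xy [  0.6 -45.9] z 177.5 F [-0.7 -0.3  0.5] yaw x 0.0040000000000000036 t 6.25
```

View pics/w5.png

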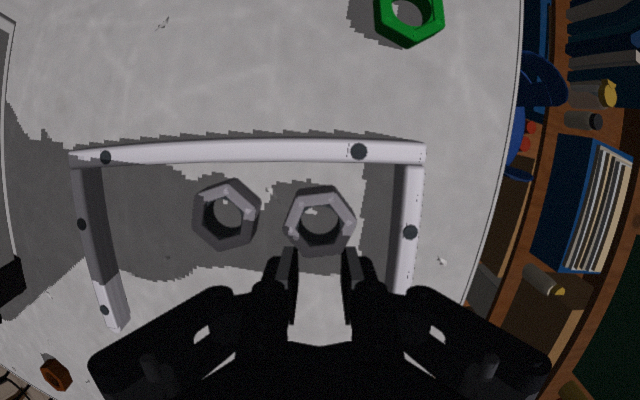

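Both nuts lie inside, at about (226,213) and (320,220). Next is the left nut: back out, hop over, and come in behind it turned 45°.

play_rows --motion '[[[-0.02,0.0,0.0],0],[[-0.06,0.0,-0.005],0],[[-0.09,-0.01,-0.035],0],[[-0.115,-0.045,-0.05],0.13],[[-0.14,-0.085,-0.05],0.26],[[-0.16,-0.125,-0.05],0.4],[[-0.169,-0.16,-0.05],0.54],[[-0.169,-0.18,-0.05],0.67],[[-0.169,-0.184,-0.05],0.785],[[-0.169,-0.184,-0.05],0.785]]'

```text
time: 7.3
tcp_pos: [408.6, -167.2, 227.6]
orientation: [-2.981, 0.99, 0.001]
wrist_force: [0.0, 0.1, -0.7]
width: 0.257
grip_force: 0.0
```

```bash
python3 - <<'E'
from h import *
cor(); s=ctrl.sense();c=shot('wrist','w6.png')
import pickle;pickle.dump((s,c),open('w6.pkl','wb'))
E
```

```text
corral xy [-171.2  137.7] z 227.6 F [ 0.   0.1 -0.7] yaw x -0.782 t 7.3
```

View pics/w6.png

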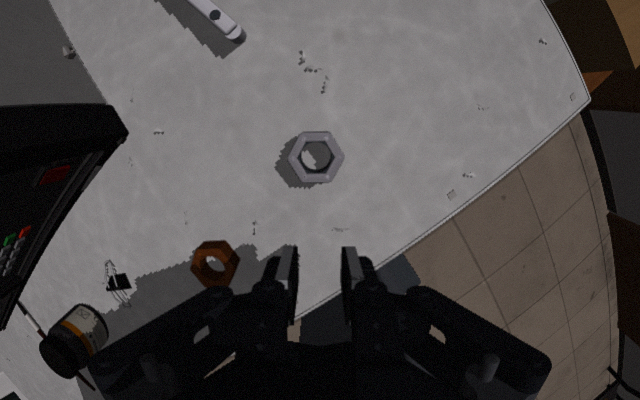

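```bash
python3 - <<'E'
from h import *
import pickle;s,c=pickle.load(open('w6.pkl','rb'));R=Ro.from_rotvec(s['orientation']).as_matrix()
for n,p in(('nut',(316,156)),('brown',(215,263)),('brownright',(240,265)),('fingerL gap',(293,300))):
    w=wray(c,s,*p,16); print(n,w.round(1),'tool',(R.T@(w-s['tcp_pos'])).round(1))
E
```

```text
nut [ 450.2 -195.7   16. ] tool [ 50.5  -2.  211.6]
brown [434.7 -98.8  16. ] tool [-19.9 -70.5 211.6]
brownright [ 423.5 -112.5   16. ] tool [-20.7 -52.8 211.6]
fingerL gap [ 381.6 -124.5   16. ] tool [-47.1 -18.1 211.6]
```

The nut is centred at (316,156), 50 mm ahead of the tool. The brown nut at (215,262) clears the finger by about 28 mm. I'll descend and push diagonally.

play_rows --motion '[[[0.0,-0.002,0.025],0],[[0.0,-0.002,0.043],0],[[0.0,-0.002,0.049],0],[[0.012,-0.002,0.05],0],[[0.025,-0.002,0.05],0],[[0.042,-0.002,0.05],0],[[0.062,-0.002,0.05],0],[[0.082,-0.002,0.05],0],[[0.097,-0.002,0.05],0],[[0.104,-0.002,0.05],0]]'

```text
time: 8.35
tcp_pos: [496.7, -231.2, 179.5]
orientation: [2.98, -0.991, 0.008]
wrist_force: [-0.3, 0.0, 0.8]
width: 0.263
grip_force: 0.3
```

```bash
python3 - <<'E'
from h import *
cor(); s=ctrl.sense();c=shot('wrist','w7.png')
import pickle;pickle.dump((s,c),open('w7.pkl','wb'))
E
```

```text
corral xy [-93.  62.] z 179.5 F [-0.3  0.   0.8] yaw x -0.783 t 8.35
```

View pics/w7.png

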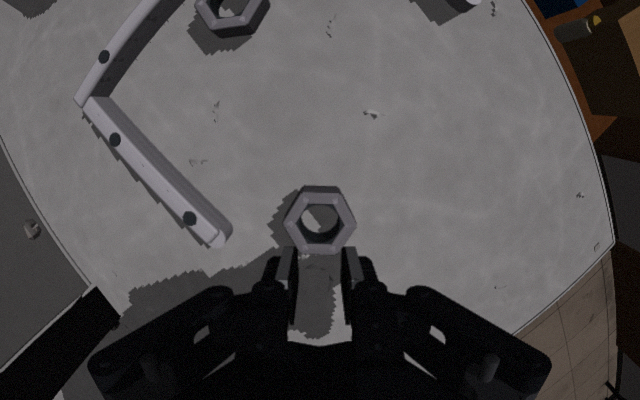

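The left nut is at (320,221), just outside the mouth and clear of the left bar's end at (222,238). I'll back off, straighten up, and check the position with numbers.

play_rows --motion '[[[-0.02,0.0,0.0],0],[[-0.035,0.01,0.0],0],[[-0.035,0.025,0.0],-0.13],[[-0.035,0.035,0.0],-0.27],[[-0.03,0.035,0.0],-0.41],[[-0.025,0.035,0.0],-0.55],[[-0.015,0.035,0.0],-0.68],[[-0.01,0.035,0.0],-0.785],[[-0.01,0.035,0.0],-0.785]]'

```text
time: 9.3
tcp_pos: [465.7, -251.6, 178.5]
orientation: [3.132, 0.224, 0.002]
wrist_force: [-0.7, 0.2, 0.2]
width: 0.256
grip_force: 0.0
```

```bash
python3 - <<'E'
from h import *
import pickle
cor(); s=ctrl.sense();c=shot('wrist','w8.png')
s7,c7=pickle.load(open('w7.pkl','rb'));w=wray(c7,s7,320.5,221,16)
R=Ro.from_rotvec(s['orientation']).as_matrix()
print('nut world',w.round(1),'tool now',(R.T@(w-s['tcp_pos'])).round(1))
# hole/nut check in w8: circles near the expected place
g=cv2.medianBlur(cv2.cvtColor(c['frame'],cv2.COLOR_RGB2GRAY),3)
h=cv2.HoughCircles(g[60:250,200:440],cv2.HOUGH_GRADIENT,1,30,param1=80,param2=18,minRadius=14,maxRadius=45)
if h is not None:
    for x,y,r in h[0][:5]:
        q=wray(c,s,x+200,y+60,16);print(x+200,y+60,r,(R.T@(q-s['tcp_pos'])).round(1))
E
```

```text
corral xy [-126.6   46.1] z 178.5 F [-0.7  0.2  0.2] yaw x 0.0020000000000000018 t 9.3
nut world [ 518.2 -247.9   16. ] tool now [ 52.3   3.6 162.5]
323.5 163.5 23.0 [ 52.6   2.2 162.5]
```

play_rows --motion '[[[0.012,0.002,0.0],0],[[0.025,0.002,0.0],0],[[0.04,0.002,0.0],0],[[0.056,0.002,0.0],0],[[0.072,0.002,0.0],0],[[0.088,0.002,0.0],0],[[0.102,0.002,0.0],0],[[0.113,0.002,0.0],0],[[0.12,0.002,0.0],0],[[0.12,0.002,0.0],0]]'

```text
time: 10.35
tcp_pos: [585.1, -235.7, 177.8]
orientation: [3.133, 0.225, 0.001]
wrist_force: [0.4, 0.1, 0.7]
width: 0.254
grip_force: 0.0
```

```bash
python3 - <<'E'
from h import *
cor()
E
```

```text
corral xy [-6.2 45.1] z 177.8 F [0.4 0.1 0.7] yaw x 0.0020000000000000018 t 10.35
```

play_rows --motion '[[[-0.02,0.0,0.0],0],[[-0.05,0.0,0.0],0],[[-0.09,0.0,-0.01],0],[[-0.12,0.0,-0.05],0],[[-0.14,0.0,-0.1],0],[[-0.15,0.0,-0.15],0],[[-0.15,0.0,-0.19],0],[[-0.15,0.0,-0.2],0],[[-0.15,0.0,-0.2],0]]'

```text
time: 11.25
tcp_pos: [435.8, -257.8, 380.7]
orientation: [3.129, 0.223, 0.007]
wrist_force: [-0.2, -0.6, -0.7]
width: 0.252
grip_force: 0.0
```

```bash
python3 - <<'E'
from h import *
cor(); s=ctrl.sense();c=shot('wrist','w9.png'); t=shot('top','top9.png')
a=.141;C=np.array([[np.cos(a),np.sin(a)],[-np.sin(a),np.cos(a)]])
for nm,fr,f in(('wrist',c['frame'],lambda u,v:wray(c,s,u,v,16)),('top',t['frame'],lambda u,v:ray(t,u,v,16))):
    g=cv2.resize(cv2.cvtColor(fr,cv2.COLOR_RGB2GRAY),None,fx=3,fy=3,interpolation=cv2.INTER_CUBIC)
    r0=(24,60) if nm=='wrist' else (12,30)
    h=cv2.HoughCircles(g,cv2.HOUGH_GRADIENT,1,40,param1=120,param2=20,minRadius=r0[0],maxRadius=r0[1])
    for x,y,r in h[0]:
        q=f(x/3,y/3);p=C@(q[:2]-[597.5,-279.5])
        if abs(p[0])<160 and abs(p[1])<110: print(nm,(x/3).round(),(y/3).round(),r,'corral',p.round(1))
d=cv2.absdiff(cv2.imread('pics/top0.png'),cv2.imread('pics/top9.png')).max(2)
n,_,st,ce=cv2.connectedComponentsWithStats((d>40).astype(np.uint8))
for k in range(1,n):
    if st[k,4]>15: print('changed',st[k].tolist())
E
```

```text
corral xy [-157.    44.2] z 380.7 F [-0.2 -0.6 -0.7] yaw x 0.0010000000000000009 t 11.25
wrist 360.0 24.0 44.9 corral [25.6 -0.8]
wrist 317.0 30.0 43.5 corral [17.6 44.8]
wrist 398.0 30.0 43.2 corral [ 22.7 -44.1]
top 418.0 201.0 27.1 corral [ 27.8 -42.1]
top 400.0 203.0 15.2 corral [24.2 -0.1]
top 429.0 164.0 18.0 corral [118.2 -79.3]
changed [388, 197, 11, 13, 76]
changed [406, 197, 12, 13, 80]
changed [397, 198, 8, 9, 52]
changed [416, 198, 8, 9, 58]
changed [369, 202, 12, 13, 72]
changed [377, 202, 8, 9, 50]
changed [335, 211, 196, 189, 15310]
changed [190, 231, 140, 72, 3659]
changed [500, 240, 28, 81, 1563]
changed [140, 246, 54, 52, 1255]
changed [348, 266, 20, 17, 237]
changed [540, 271, 16, 20, 211]
changed [561, 284, 10, 9, 42]
changed [554, 292, 6, 8, 35]
changed [542, 300, 8, 10, 50]
changed [563, 303, 4, 8, 21]
changed [545, 303, 27, 61, 655]
changed [490, 306, 36, 72, 1291]
changed [529, 313, 15, 41, 346]
```

The wrist view puts all three nuts well inside, at corral xy of about (18,45), (26,-1) and (23,-44) mm. The gripper is clear and contact forces stayed tiny, so I'm handing in.

```bash
python3 -c "
from rig import workorder
print(workorder.close_job())"
```

```text
the job is handed in; nothing more can be done
None
```

All three steel nuts were swept into the corral and measured wholly inside it, and the job was handed in at about 11 s; I saw no sign that the jar, tape, clip, brush or look-alike nuts were touched, though I did not re-measure their positions at the end.

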